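# Hold down the recessed reset of the tying-bench lamp unit

## Task

The bench lamp's power unit has tripped. Pull the hitch tool (the one with the round handle and the ball on top) up out of the tool rack, pass its steel shaft straight down through the eye of the guard bridge on the power unit and into the recess beneath, and hold the reset button there fully down with the tool's tip. Finish while still gripping the tool and holding the button down; leave the other two tools, the bottle and the cup where they are.

Things in the scene. Friction and masses are not known exactly. Their poses are not given: they have to be found in the camera images.
- hitch_tool: Stylus standing upright in one of the rack's holes, about 60 g. Round aluminium handle, 14 mm in diameter, 62 mm long, 20 mm ball on top (top 40 mm above the origin); below it a steel shaft, 6 mm in diameter, 65 mm long, with a blunt flat end. Origin on the axis, 37 mm above the handle's lower shoulder; z along the tool towards the ball; yaw means nothing.
- hitch_grip (a point): Grip point of the hitch tool, on its axis about half-way up its handle (same point as hitch_tool's origin); 37 mm above the handle's lower shoulder, which rests on the rack.
- hitch_tip (a point): Blunt end of the hitch tool's shaft, on its axis, 102 mm below hitch_grip.
- rack: Wooden tool rack, fixed: 70 mm (x) by 200 mm (y) by 75 mm high, origin under its centre. Two horizontal plates with three 8 mm holes in a row along its y axis, at y = -55, 0 and +55 mm; upper plate's top at 75 mm, lower plate 25 to 33 mm. The three tools stand in the holes in any order, handles above the upper plate.
- unit: Lamp power unit, fixed: grey box 110 mm (x) by 160 mm (y) by 50 mm high, origin under its centre. On its top, at y = +42 mm, a steel guard bridge, and at y = -40 mm a dial 36 mm wide and 16 mm high, which has no part in the task.
- guard_eye (a point): Centre of the round eye, 14 mm in diameter, through the guard bridge, at the bridge's upper face, 76 mm above the table. The bridge's plate is 4 mm thick, 36 by 50 mm, and stands 22 mm clear of the unit's top.
- recess_mouth (a point): Centre of the mouth of the round recess, 14 mm in diameter, in the unit's top face (50 mm above the table), directly below the eye. The button's top lies 10 mm below this mouth when up, 15 mm when fully down.
- reset_button (a joint): Travel of the recessed reset button (12.6 mm in diameter), in m: 0 up, 0.005 fully down against its stop. Sprung: starts to move at about 2.5 N, fully down takes about 5.5 N; it springs back up when released.
- comb: Bystander in the rack: tool with a flat wooden paddle handle 26 by 8 mm, 64 mm long; origin near its handle's centre.
- bodkin: Bystander in the rack: tool with a slim straight wooden handle 9 mm thick, 64 mm long, no ball; origin near its handle's centre.
- cement_bottle: Bystander: small amber bottle, 32 mm in diameter, 65 mm high, origin under its centre.
- cup: Bystander: clear plastic cup, 72 mm wide at the rim, 85 mm high, origin under its centre.
Things that resemble listed ones, but are neither listed nor needed, are in the scene too. What is shaped like the unit but blue or yellow is not meant.

How it is judged:
By the outcome, as a careful person would: the job done as asked, in the order asked, and still so for the second after the job is handed in, while the arm keeps its last pose, push and grip.
It also fails if it takes over 45 s, if anything falls off the work surface, if the arm or the gripper's body presses on something with over 40 N, if the wrist force passes 120 N, or if a joint passes its speed limit or range.

## Robot

A 7-joint arm with a two-finger parallel gripper is mounted at the origin on the work surface. World frame = base frame: x ahead of the robot, y to its left, z up, the work surface at z = 0. Lengths are in mm, angles in rad, forces in N, time in s.
With the tool pointing down it reaches from about 400 to 875 mm from the base axis. Payload 4.4 kg.
Tool frame: the origin (TCP) lies at the very end of the fingers, on their centre line; the grasp point (between the pads) lies 19 mm behind it (ctrl.pinch_z is the z of the grasp point in the tool frame, in mm); z points along the fingers, x is the direction in which the jaws open and shut, and the axes are right-handed (so a half turn about z gives the same grasp; the last joint's range is limited). The gripper opens to 85 mm and grips with 20 to 120 N. Pads are 22 mm wide; open, the fingers measure 114 mm over their backs; the gripper's body (76 mm by 85 mm) begins 54 mm behind the grasp point. The pads swing forward as they close: fully open they stand 13 mm farther back than shut.
Start: joints at [-1.17, 0.628, 0.038, 1.517, -0.027, 0.996, -0.02], TCP at [292.5, 580.484, 231.313] pointing down, gripper open.
Joint ranges: [-3.06, 3.06], [-0.37, 2.12], [-1.25, 1.32], [0.18, 2.47], [-1.1, 4.24], [0.23, 1.98], [-2.94, 2.94]. Speed limits (rad/s): [2.57, 2.57, 3.14, 3.14, 3.14, 3.14, 3.14].

## Interface

Orientations are given as [roll, pitch, yaw] about the fixed x, y, z axes, in that order (R = Rz(yaw) Ry(pitch) Rx(roll)).
In Python, from cell import sensors, get_image, order, ctrl gives the robot as it stands.
- The arm moves only by the tool arm_command, never from a script. Its argument "rows" is a list that holds one entry, the list of rows, each a list of 6 numbers: the shift along the tool's x, y, z in mm, then the turn, a rotation vector about the tool's x, y, z in degrees. A call has 1 to 20 rows; each row is the pose to reach, as a shift and turn from the pose commanded when the call began, along the tool's axes at that moment; what a row does not reach only later rows make up. A row lasts 1/12 s, in which the tool goes at most 41.7 mm and 7.16 degrees, less where a joint would pass 70% of its speed; a pose out of reach is approached as far as the arm can. A call with a gripper value outside its range is refused whole. "claw" is the opening, from -1 (shut) to 1 (fully open), set as the call begins (left out, the last holds). The fingers move at their own pace and stop on an object; the grip force is fixed at half the most. Time passes only in rows, so rows that repeat a pose let the fingers close. It gives the time, the measured TCP pose, the force and the opening at its end, in the units of the state.
- sensors.read_state(): the state, without advancing time (a new reading comes with each control period).
- get_image(name): name is "scene" or "top" or "wrist"; returns a dict with "pixels" (420x560x3 uint8, red, green, blue), "z_map" (420x560 float32, mm along the optical axis (not along the pixel's ray), 0 where there is no reading), "K" (3x3 intrinsics, pixels), "pose" (4x4, takes a point from camera to world coordinates). Camera axes: x right, y up, looking along -z (the intrinsics and any distortion apply to the point x, -y, -z); pixel columns grow to the right and rows downward; lengths in mm; the calibration is good to about 2 mm. A picture is of the moment at which its call begins.
- order.finish_job(): hands the job in, once; it reports no verdict.
The state is a dict: "clock": time; "qpos": joint angles; "qd": joint speeds; "tau": joint torques, N m; "eef_pos": TCP position; "tool_rot": TCP orientation; "force": force on the tool from outside, world axes, zero at the start; "torque": the same for the moment, N m; "width": finger opening in mm.
Only numpy, scipy, OpenCV 4.12 (cv2) and the standard library are available. Lean on these libraries where they do the work, as an engineer would, in place of code of your own. Each camera call takes 0.05 s, during which the arm holds its last target.

## Working session

There is one attempt and no reset: what is moved stays moved. The work goes in short steps, Python scripts to look and compute and a tool call to move; the robot and the scene stay as the last step left them, time stands still between calls to the robot, and variables do not carry over. Pictures are saved under pics/ and viewed, and the job is handed in when it is done.

Besides the shell and the picture viewer there is one more tool, called after "Request:" as name([rows], argument=value, ...), one row to a line, values as JSON. arm_command: Moves the arm, as the interface text tells. Its arguments: {"type":"object","properties":{"rows":{"type":"array","items":{"type":"array","items":{"type":"array","items":{"type":"number"}}}},"claw":{"type":"number"}},"required":["rows"]}

```bash
mkdir -p pics; ls
python3 - <<'E'
from cell import sensors,get_image,ctrl
import cv2,numpy as np
print(sensors.read_state(), ctrl.pinch_z)
for n in ("scene","top","wrist"):
    d=get_image(n); cv2.imwrite(f"pics/{n}0.png",d["pixels"][:,:,::-1]); print(n,d["K"].tolist(),np.round(d["pose"],3).tolist(),[k for k in d])
    np.savez(f"{n}0.npz",**{k:d[k] for k in("pixels","z_map","K","pose")})
E
```

```text
pics
{'clock': 0.0, 'qpos': array([-1.16975607,  0.62938465,  0.03841441,  1.51840852, -0.02704102,
        0.99629608, -0.01999958]), 'qd': array([0.00013332, 0.0005191 , 0.00055782, 0.00053603, 0.0003183 ,
       0.00043883, 0.00145533]), 'tau': array([ 1.17821455e-03, -5.63393748e+01,  1.22699350e+00, -1.93441826e+01,
        1.11308077e-02,  1.05155009e-02,  2.67226147e-05]), 'eef_pos': array([292.20028736, 579.88963826, 230.35066592]), 'tool_rot': array([-3.14157113e+00,  1.98006051e-03,  1.10395554e+00]), 'force': array([ 0.98089974, -0.09157384, -0.71253104]), 'torque': array([-0.01849516,  0.00767111,  0.05161884]), 'width': 85.04102948941933} -18.700000000000003
scene [[462.55353183111635, 0.0, 279.62961061288354], [0.0, 462.55353183111635, 215.03933346873853], [0.0, 0.0, 1.0]] [[-0.694, -0.444, 0.567, 1123.488], [0.72, -0.402, 0.566, 587.219], [-0.023, 0.801, 0.598, 734.578], [0.0, 0.0, 0.0, 1.0]] ['pixels', 'z_map', 'K', 'pose']
top [[394.92742096886235, 0.0, 280.07115452071895], [0.0, 394.92742096886235, 214.85692197583708], [0.0, 0.0, 1.0]] [[0.003, 0.986, -0.164, 396.837], [-1.0, 0.007, 0.02, 25.039], [0.02, 0.164, 0.986, 891.438], [0.0, 0.0, 0.0, 1.0]] ['pixels', 'z_map', 'K', 'pose']
wrist [[301.76062104033554, 0.0, 280.39209942507836], [0.0, 301.76062104033554, 212.3008090058547], [0.0, 0.0, 1.0]] [[0.45, -0.845, -0.288, 218.674], [0.893, 0.425, 0.147, 616.853], [-0.002, -0.323, 0.946, 372.262], [0.0, 0.0, 0.0, 1.0]] ['pixels', 'z_map', 'K', 'pose']
```

View pics/scene0.png

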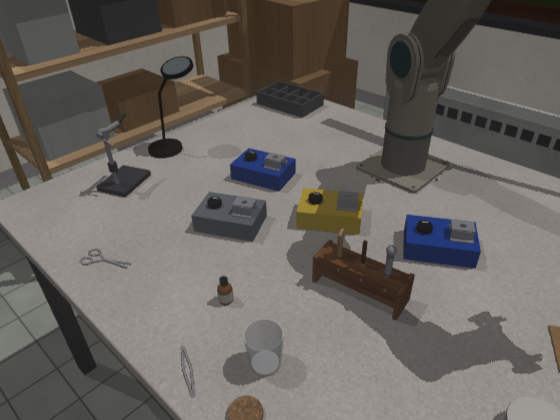

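View pics/top0.png

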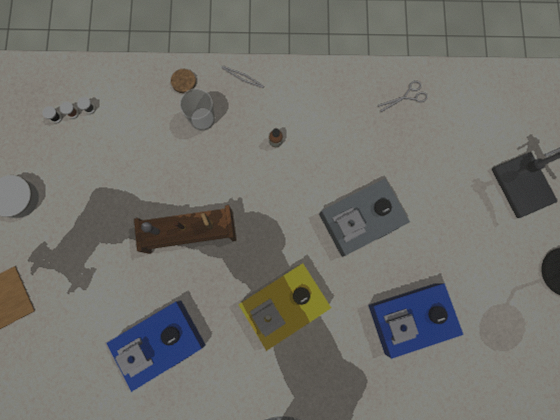

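View pics/wrist0.png

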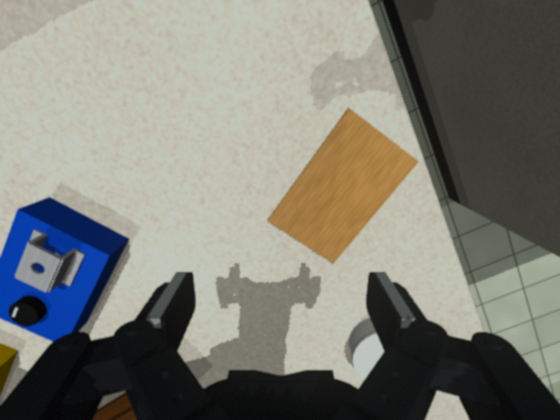

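Candidates: tools in the rack, top view: ball-topped one (147,228), slim (181,226), flat paddle (207,219). Units: grey (365,215), yellow (285,306), blue (155,345) and (416,320). By the description I choose the ball-topped tool and the grey unit, and I check both in a close crop while measuring.

```bash
cat > h.py <<'E'
import numpy as np,cv2
def load(n): return dict(np.load(n))
def cloud(d):
    z=d["z_map"]; K=d["K"]; v,u=np.mgrid[:z.shape[0],:z.shape[1]]
    p=np.stack([(u-K[0,2])/K[0,0]*z,-(v-K[1,2])/K[1,1]*z,-z],-1)
    return p@d["pose"][:3,:3].T+d["pose"][:3,3]
def proj(d,P):
    q=(np.asarray(P,float)-d["pose"][:3,3])@d["pose"][:3,:3]
    K=d["K"]; return np.stack([K[0,0]*q[...,0]/-q[...,2]+K[0,2],K[1,1]*-q[...,1]/-q[...,2]+K[1,2]],-1)
def ray(d,uv,z):
    K=d["K"]; r=d["pose"][:3,:3]@np.array([(uv[0]-K[0,2])/K[0,0],-(uv[1]-K[1,2])/K[1,1],-1]); o=d["pose"][:3,3]
    return o+r*(z-o[2])/r[2]
E
python3 - <<'E'
from h import *
t=load("top0.npz"); s=load("scene0.npz")
def crop(d,x0,y0,w,h,f): return cv2.resize(d["pixels"][y0:y0+h,x0:x0+w,::-1],None,fx=f,fy=f,interpolation=cv2.INTER_CUBIC)
a=np.vstack([np.hstack([crop(t,120,190,130,70,3),crop(t,310,170,130,100,3)[:210]]),np.hstack([crop(s,305,220,130,100,3),crop(s,180,170,130,100,3)])])
cv2.imwrite("pics/crop.png",a)
cv2.imwrite("pics/c2.png",np.hstack([crop(t,315,175,95,85,4),crop(t,125,195,95,85,4)]))
for n,d in(("top",t),("scene",s)):
    c=cloud(d); 
    # ball/handle points, rack region
    if n=="top": r=(slice(210,245),slice(130,165)); u=(slice(170,265),slice(315,415))
    else: r=(slice(235,285),slice(375,405)); u=(slice(185,245),slice(185,275))
    p=c[r].reshape(-1,3); p=p[p[:,2]>90]; print(n,"tool",len(p),p.mean(0),p.min(0),p.max(0))
    for lo,hi in((45,54),(72,80),(60,72)):
        q=c[u].reshape(-1,3); q=q[(q[:,2]>lo)&(q[:,2]<hi)]
        R=cv2.minAreaRect(q[:,:2].astype(np.float32)); print(n,lo,len(q),np.round(q.mean(0),1),R)
E
```

```text
top tool 141 [491.2235413  249.07342829 173.38386886] [396.8372756   25.03857984  90.92123343] [505.65041917 271.22915717 891.43840121]
top 45 2949 [ 537.  -179.    50.3] ((536.9711303710938, -177.89102172851562), (110.410888671875, 161.6639862060547), 27.340335845947266)
top 72 419 [ 517.5 -139.9   75.9] ((517.7885131835938, -140.07508850097656), (39.47732162475586, 50.59588623046875), 26.696945190429688)
top 60 228 [ 552.6 -208.9   65.8] ((535.9085083007812, -172.88589477539062), (39.83268737792969, 125.41476440429688), 28.763076782226562)
scene tool 212 [521.82578092 275.87790956 143.93236544] [494.64779329 255.72993283  90.28473074] [1123.48822559  587.21880422  734.57843139]
scene 45 1221 [ 551.  -171.3   49.7] ((539.1510009765625, -176.3716583251953), (116.26458740234375, 161.71226501464844), 27.564952850341797)
scene 72 198 [ 522.  -137.8   75.3] ((520.6314697265625, -138.57421875), (41.216026306152344, 51.315330505371094), 24.409711837768555)
scene 60 207 [ 546.2 -172.7   65.3] ((536.4814453125, -171.74169921875), (46.67048263549805, 123.18074035644531), 27.11968994140625)
```

View pics/crop.png

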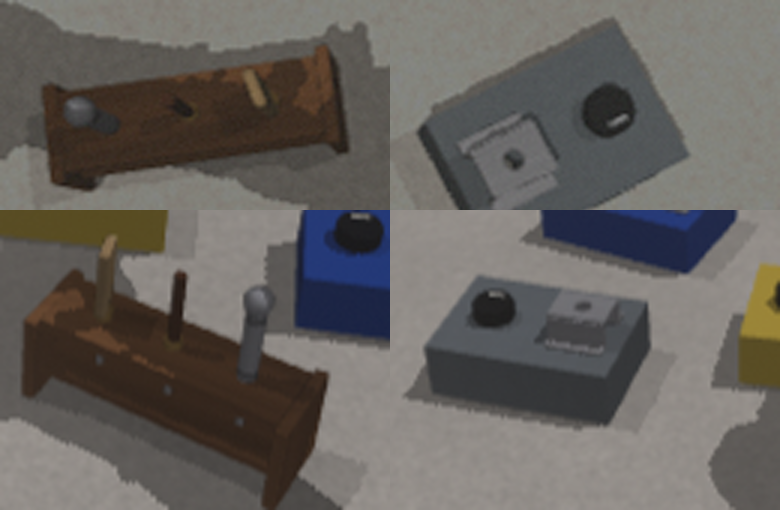

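View pics/c2.png

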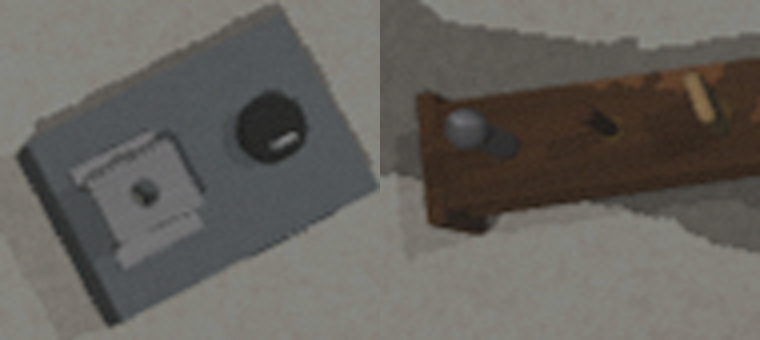

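Run:
```python
from h import *
t=load("top0.npz"); s=load("scene0.npz")
print("ball top",ray(t,(146.5,227),142),"ball scene",ray(s,(305+257/3,220+(302-210)/3),142))
print("eye top",ray(t,(351.75,223.25),76),"scene",ray(s,(180+(582-390)/3,170+(306-210)/3),76))
print("handle base scene z75", ray(s,(305+247/3,220+(378-210)/3),75))
c=cloud(t)[195:260,125:245].reshape(-1,3); q=c[(c[:,2]>68)&(c[:,2]<80)]
R=cv2.minAreaRect(q[:,:2].astype(np.float32)); print(R,np.percentile(q[:,2],[5,50,95]))
c=cloud(s)[225:320,305:420].reshape(-1,3); q=c[(c[:,2]>68)&(c[:,2]<80)]
print(cv2.minAreaRect(q[:,:2].astype(np.float32)),np.percentile(q[:,2],[5,50,95]))
for d in (t,s):
  c=cloud(d).reshape(-1,3)
  for lo,hi in ((85,125),(130,155)):
    p=c[(c[:,2]>lo)&(c[:,2]<hi)&(abs(c[:,0]-495)<40)&(abs(c[:,1]-260)<25)]; print(lo,len(p),p.mean(0),p.min(0),p.max(0))
```

```text
ball top [496.56587132 264.07923866 142.        ] ball scene [500.43560755 265.0453277  142.        ]
eye top [ 515.86189499 -141.32921154   76.        ] scene [ 519.46803761 -138.32721272   76.        ]
handle base scene z75 [499.96592449 266.37193683  75.        ]
((505.492919921875, 209.05459594726562), (68.97543334960938, 199.90908813476562), 8.592964172363281) [72.8611722  75.3037566  77.67281071]
((508.9757385253906, 210.36029052734375), (70.99177551269531, 200.24551391601562), 8.56540584564209) [70.66422599 74.5232362  76.70473718]
85 45 [495.60037483 258.91675577 104.85357915] [490.19921256 255.9054758   85.70105255] [503.00365978 265.80769816 124.7718283 ]
130 91 [496.46306417 261.65756299 148.42185933] [488.26140384 253.75489606 130.11428341] [505.65041917 271.22915717 153.7505604 ]
85 107 [504.34648088 266.93177573 105.49225123] [495.90128086 259.33700387  86.14181908] [508.54869306 271.75469217 124.86278492]
130 100 [504.22234886 266.73280196 143.99816678] [494.64779329 255.72993283 130.2792709 ] [510.2576011  274.74629588 153.53165404]
```

```bash
cat >> h.py <<'E'
from scipy.spatial.transform import Rotation as Ro
def go(P,yawdeg):
    from cell import sensors
    s=sensors.read_state(); R=Ro.from_euler('xyz',s["tool_rot"])
    d=R.inv().apply(np.array(P)-s["eef_pos"]); T=Ro.from_euler('xyz',[180,0,yawdeg],degrees=True)
    print("pos",np.round(s["eef_pos"],2),"rpy",np.round(np.degrees(s["tool_rot"]),2),"F",np.round(s["force"],2),"w",round(s["width"],1),"t",s["clock"])
    print("shift",np.round(d,2),"turn",np.round((R.inv()*T).as_rotvec(degrees=True),2))
E
python3 -c "
from h import *
go([498.5,264.3,190],8.6)"
```

```text
pos [292.3  580.05 230.62] rpy [1.800e+02 8.000e-02 6.325e+01] F [ 0.18 -0.08  0.4 ] w 85.4 t 0.15
shift [-189.1   326.24   40.9 ] turn [4.000e-02 7.000e-02 5.465e+01]
```

Request:
arm_command([
  [[-189.1, 326.2, 40.9, 0, 0, 54.65], [-189.1, 326.2, 40.9, 0, 0, 54.65], [-189.1, 326.2, 40.9, 0, 0, 54.65], [-189.1, 326.2, 40.9, 0, 0, 54.65], [-189.1, 326.2, 40.9, 0, 0, 54.65], [-189.1, 326.2, 40.9, 0, 0, 54.65], [-189.1, 326.2, 40.9, 0, 0, 54.65], [-189.1, 326.2, 40.9, 0, 0, 54.65], [-189.1, 326.2, 40.9, 0, 0, 54.65], [-189.1, 326.2, 40.9, 0, 0, 54.65], [-189.1, 326.2, 40.9, 0, 0, 54.65], [-189.1, 326.2, 40.9, 0, 0, 54.65], [-189.1, 326.2, 40.9, 0, 0, 54.65], [-189.1, 326.2, 40.9, 0, 0, 54.65], [-189.1, 326.2, 40.9, 0, 0, 54.65], [-189.1, 326.2, 40.9, 0, 0, 54.65]],
])

```text
clock: 1.48
eef_pos: [498.1, 266.1, 190.5]
tool_rot: [-3.141, 0.0, 0.152]
force: [0.1, 0.0, -0.5]
width: 85.6
```

Run:
```python
from h import *
from cell import get_image
for n in("wrist","scene"):
    d=get_image(n); cv2.imwrite(f"pics/{n}1.png",d["pixels"][:,:,::-1])
    np.savez(f"{n}1.npz",**{k:d[k] for k in("pixels","z_map","K","pose")})
    c=cloud(d).reshape(-1,3)
    p=c[(c[:,2]>130)&(c[:,2]<155)&(abs(c[:,0]-495)<14)&(abs(c[:,1]-263)<14)]; print(n,len(p),p.mean(0),p.min(0),p.max(0), "exp pix", proj(d,[498.5,264.3,142]))
go([498.5,264.3,93.3],8.6)
```

```text
wrist 661 [498.41438201 265.48795183 147.16696864] [489.0123563  253.81035927 130.18471529] [508.3902284  272.76739691 152.26850934] exp pix [279.84862349 238.76112204]
scene 88 [503.33142193 266.85273101 144.1642361 ] [495.73769592 255.07238949 130.13755542] [508.40798633 274.62973428 152.44221349] exp pix [390.89548864 250.00510495]
pos [498.33 265.51 190.44] rpy [-179.99    0.      8.68] F [ 0.64 -0.07  0.77] w 85.7 t 1.5833
shift [-1.000e-02  1.240e+00  9.714e+01] turn [-0.01  0.    0.08]
```

View pics/wrist1.png

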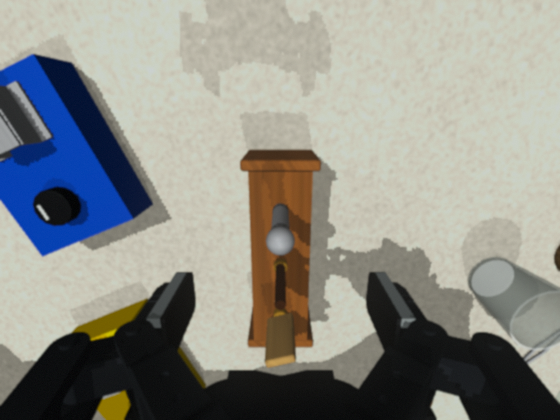

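View pics/scene1.png

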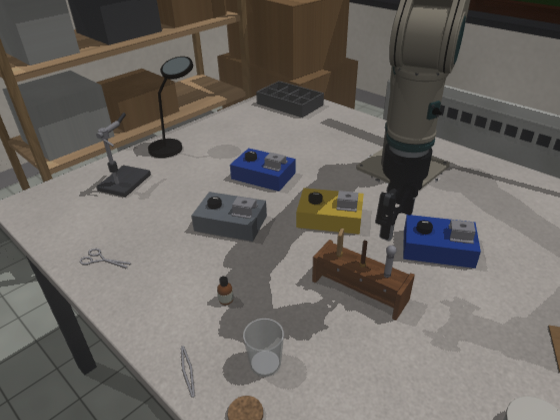

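Request:
arm_command([
  [[0, 1.6, 30, 0, 0, 0], [0, 1.6, 60, 0, 0, 0], [0, 1.6, 85, 0, 0, 0], [0, 1.6, 97, 0, 0, 0], [0, 1.6, 97, 0, 0, 0], [0, 1.6, 97, 0, 0, 0], [0, 1.6, 97, 0, 0, 0]],
], claw=1)

```text
clock: 2.17
eef_pos: [499.7, 263.6, 94.3]
tool_rot: [-3.141, -0.002, 0.15]
force: [0.3, -1.1, 0.5]
width: 85.5
```

Run:
```python
from h import *
from cell import get_image
d=get_image("wrist"); cv2.imwrite(f"pics/wrist2.png",d["pixels"][:,:,::-1])
go([498.5,263.9,93.3],8.6)
```

```text
pos [499.87 263.71  94.65] rpy [-1.7995e+02 -1.3000e-01  8.6100e+00] F [-1.16 -0.71 -0.19] w 85.2 t 2.2167
shift [-1.33 -0.39  1.34] turn [-0.05 -0.13  0.01]
```

View pics/wrist2.png

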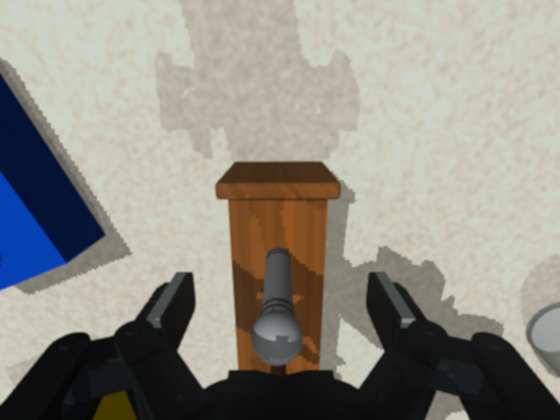

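Request:
arm_command([
  [[-1.3, 0, 0.5, 0, 0, 0], [-1.3, 0, 0.5, 0, 0, 0], [-1.3, 0, 0.5, 0, 0, 0]],
])

```text
clock: 2.47
eef_pos: [497.8, 263.3, 93.6]
tool_rot: [-3.141, -0.001, 0.15]
force: [-0.4, 0.6, 0.3]
width: 85.5
```

Request:
arm_command([
  [[0, 0, 0, 0, 0, 0], [0, 0, 0, 0, 0, 0], [0, 0, 0, 0, 0, 0], [0, 0, 0, 0, 0, 0], [0, 0, 0, 0, 0, 0], [0, 0, 0, 0, 0, 0], [0, 0, 0, 0, 0, 0], [0, 0, 0, 0, 0, 0], [0, 0, 0, 0, 0, 0], [0, 0, 0, 0, 0, 0]],
], claw=-1)

```text
clock: 3.3
eef_pos: [497.6, 263.0, 92.9]
tool_rot: [-3.142, 0.0, 0.15]
force: [-0.2, 0.6, 1.7]
width: 13.1
```

Run:
```python
from h import *
from cell import get_image
d=get_image("wrist"); cv2.imwrite(f"pics/wrist3.png",d["pixels"][:,:,::-1])
go([498.5,263.9,190],8.6)
```

```text
pos [497.65 263.02  92.93] rpy [-180.     0.     8.6] F [-0.38 -0.05  1.13] w 13.0 t 3.35
shift [  0.97  -0.75 -97.07] turn [-0.  0.  0.]
```

View pics/wrist3.png

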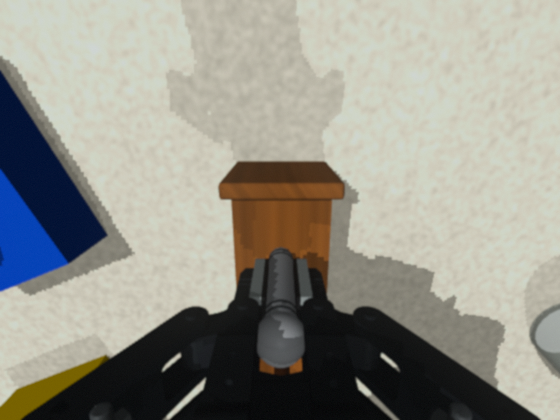

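Request:
arm_command([
  [[0, 0, -10, 0, 0, 0], [0, 0, -25, 0, 0, 0], [0, 0, -45, 0, 0, 0], [0, 0, -70, 0, 0, 0], [0, 0, -95, 0, 0, 0], [0, 0, -120, 0, 0, 0], [0, 0, -145, 0, 0, 0], [0, 0, -162, 0, 0, 0], [0, 0, -162, 0, 0, 0], [0, 0, -162, 0, 0, 0], [0, 0, -162, 0, 0, 0]],
], claw=-1)

```text
clock: 4.27
eef_pos: [496.8, 262.8, 254.2]
tool_rot: [3.141, 0.002, 0.15]
force: [0.5, -1.3, -1.0]
width: 13.2
```

Run:
```python
from h import *
from cell import get_image
d=get_image("scene"); cv2.imwrite(f"pics/scene4.png",cv2.resize(d["pixels"][130:320,300:460,::-1],None,fx=3,fy=3,interpolation=cv2.INTER_CUBIC))
go([517.5,-140,255],8.6)
```

```text
pos [496.65 262.7  253.77] rpy [1.7995e+02 1.4000e-01 8.6100e+00] F [ 0.09 -0.16 -0.71] w 13.2 t 4.3167
shift [-39.68 401.28  -0.82] turn [0.05 0.14 0.01]
```

View pics/scene4.png

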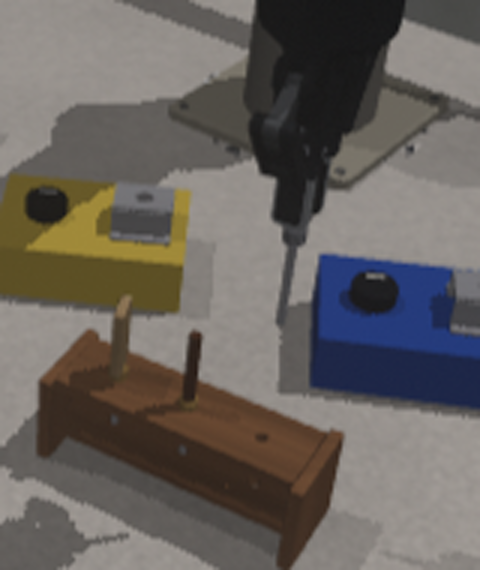

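Request:
arm_command([
  [[-39.7, 401.3, -4, 0, 0, 0], [-39.7, 401.3, -4, 0, 0, 0], [-39.7, 401.3, -4, 0, 0, 0], [-39.7, 401.3, -4, 0, 0, 0], [-39.7, 401.3, -4, 0, 0, 0], [-39.7, 401.3, -4, 0, 0, 0], [-39.7, 401.3, -4, 0, 0, 0], [-39.7, 401.3, -4, 0, 0, 0], [-39.7, 401.3, -4, 0, 0, 0], [-39.7, 401.3, -4, 0, 0, 0], [-39.7, 401.3, -4, 0, 0, 0], [-39.7, 401.3, -4, 0, 0, 0], [-39.7, 401.3, -4, 0, 0, 0], [-39.7, 401.3, -4, 0, 0, 0], [-39.7, 401.3, -4, 0, 0, 0], [-39.7, 401.3, -4, 0, 0, 0]],
], claw=-1)

```text
clock: 5.65
eef_pos: [518.5, -138.2, 258.7]
tool_rot: [-3.141, 0.0, 0.153]
force: [-0.3, -1.1, -0.3]
width: 12.9
```

Run:
```python
from h import *
from cell import get_image
for n in("scene","top","wrist"):
    d=get_image(n); cv2.imwrite(f"pics/{n}5.png",d["pixels"][:,:,::-1]); np.savez(f"{n}5.npz",**{k:d[k] for k in("pixels","z_map","K","pose")})
go([517.5,-140,200],8.6)
```

```text
pos [ 518.53 -139.02  258.93] rpy [-179.99   -0.      8.67] F [-0.47 -0.99 -1.48] w 12.9 t 5.8
shift [-1.18  0.82 58.93] turn [-0.01 -0.    0.07]
```

View pics/scene5.png

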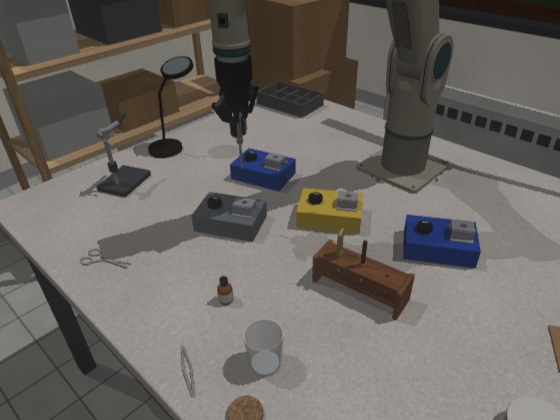

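View pics/top5.png

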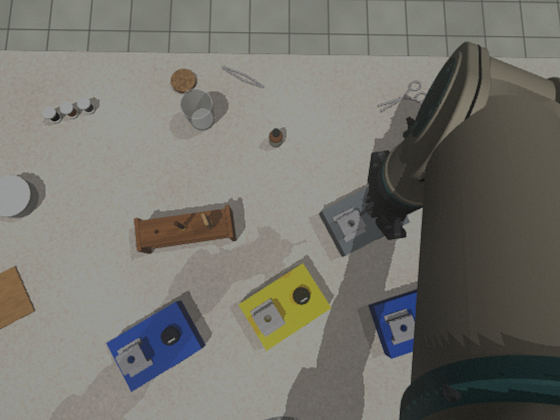

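View pics/wrist5.png

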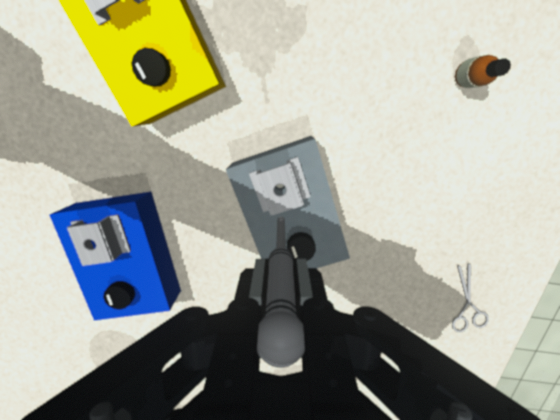

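Run:
```python
from h import *
w=load("wrist5.npz"); s=load("scene5.npz"); t=load("top5.npz")
cv2.imwrite("pics/w5c.png",np.hstack([cv2.resize(w["pixels"][165:265,230:330,::-1],None,fx=4,fy=4,interpolation=cv2.INTER_CUBIC),cv2.resize(s["pixels"][120:220,200:300,::-1],None,fx=4,fy=4,interpolation=cv2.INTER_CUBIC)]))
print("pred tip wrist",proj(w,[518.5,-139,258.9+18.7-102]),"grip",proj(w,[518.5,-139,277.6]),"pred tip scene",proj(s,[518.5,-139,175.6]))
c=cloud(w); q=c[150:225,235:330].reshape(-1,3); q=q[(q[:,2]>72)&(q[:,2]<80)]; print(cv2.minAreaRect(q[:,:2].astype(np.float32)))
q=c[210:262,265:295].reshape(-1,3); q=q[(q[:,2]>165)&(q[:,2]<240)]
for lo in range(170,240,10):
    k=q[(q[:,2]>=lo)&(q[:,2]<lo+10)]; print(lo,len(k),k.mean(0) if len(k) else '')
```

```text
pred tip wrist [279.64367304 219.09734759] grip [278.99250827 293.17657367] pred tip scene [241.19558672 167.10456635]
((518.5106811523438, -141.3709716796875), (40.07149124145508, 50.14994812011719), 27.489742279052734)
170 10 [ 519.34497264 -136.9144862   177.91471632]
180 38 [ 518.87721583 -136.81739938  184.85797931]
190 40 [ 518.96947474 -136.82385196  195.02943572]
200 40 [ 518.68843016 -136.83279987  204.94744173]
210 56 [ 519.31072041 -136.86572084  215.1314762 ]
220 57 [ 518.91175272 -136.89455427  225.18960104]
230 12 [ 518.85608168 -136.36350161  231.19087219]
```

View pics/w5c.png

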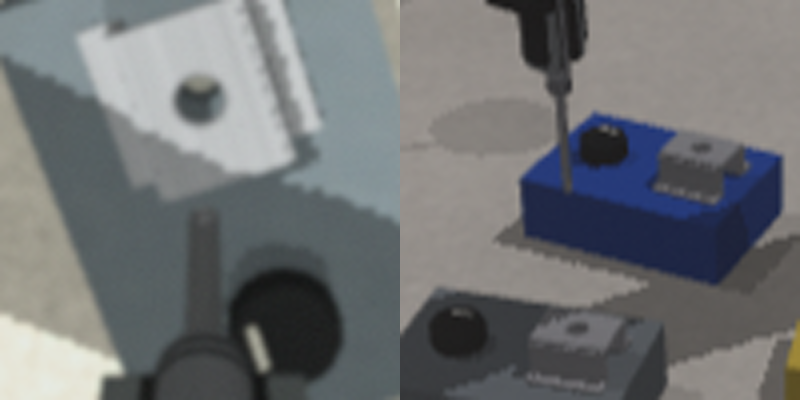

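Run:
```python
from h import *
w=load("wrist5.npz")
print("eye wrist",ray(w,(279.75-.4,189.3-.4),76), "tip",ray(w,(280.4,218.5),176))
go([517.5,-140,200],8.6)
```

```text
eye wrist [ 518.01987645 -140.01244331   76.        ] tip [ 518.99566468 -138.26562318  176.        ]
pos [ 518.53 -139.02  258.93] rpy [-179.99   -0.      8.67] F [-0.47 -0.99 -1.48] w 12.9 t 5.8
shift [-1.18  0.82 58.93] turn [-0.01 -0.    0.07]
```

Request:
arm_command([
  [[-1.2, 0.7, 30, 0, 0, 0], [-1.2, 0.7, 55, 0, 0, 0], [-1.2, 0.7, 75, 0, 0, 0], [-1.2, 0.7, 85, 0, 0, 0], [-1.2, 0.7, 85, 0, 0, 0], [-1.2, 0.7, 85, 0, 0, 0], [-1.2, 0.7, 85, 0, 0, 0], [-1.2, 0.7, 85, 0, 0, 0]],
], claw=-1)

```text
clock: 6.47
eef_pos: [518.4, -140.9, 175.2]
tool_rot: [3.141, -0.003, 0.15]
force: [0.1, -0.0, 0.3]
width: 13.1
```

Run:
```python
from h import *
from cell import get_image
im=[]
for n,(x,y,W) in(("wrist",(230,170,100)),("scene",(200,150,100))):
    d=get_image(n); np.savez(f"{n}6.npz",**{k:d[k] for k in("pixels","z_map","K","pose")})
    im.append(cv2.resize(d["pixels"][y:y+W,x:x+W,::-1],None,fx=4,fy=4,interpolation=cv2.INTER_CUBIC))
cv2.imwrite("pics/c6.png",np.hstack(im))
go([517.5,-140,200],8.6)
```

```text
pos [ 518.04 -140.75  174.96] rpy [ 1.7996e+02 -1.1000e-01  8.6100e+00] F [ 0.16  0.32 -1.47] w 12.9 t 6.5667
shift [ -0.37  -0.8  -25.04] turn [ 0.04 -0.11  0.01]
```

View pics/c6.png

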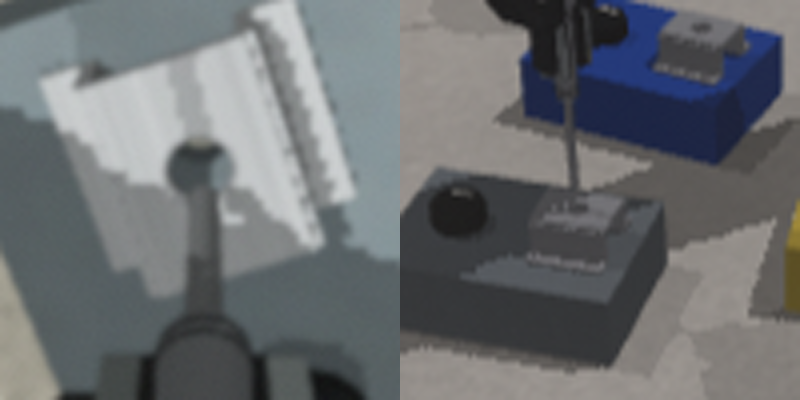

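Run:
```python
from h import *
w=load("wrist6.npz"); s=load("scene6.npz")
P=lambda x,y,ox,oy:(ox+(x+.5)/4-.5,oy+(y+.5)/4-.5)
print("eye",ray(w,P(200,166,230,170),76),"tip(near edge?)",ray(w,P(203.5,190,230,170),91.7))
print("scene eye",ray(s,P(580-400,208,200,150),76),"tip",ray(s,P(575-400,188,200,150),91.7))
print(proj(w,[518,-140.6,91.7]),proj(s,[518,-140.6,91.7]))
c=cloud(w); q=c[210:252,268:292].reshape(-1,3)
for lo in range(90,150,10):
    k=q[(q[:,2]>=lo)&(q[:,2]<lo+10)]; print(lo,len(k),k.mean(0) if len(k) else '')
```

```text
eye [ 518.31727605 -139.88029604   76.        ] tip(near edge?) [ 518.96932457 -139.48852621   91.7       ]
scene eye [ 517.32700321 -138.3670401    76.        ] tip [ 519.31628537 -139.16842752   91.7       ]
[279.08388819 218.25550273] [243.37679422 196.17956145]
90 27 [ 519.03831604 -139.14027927   96.48049408]
100 35 [ 518.85237554 -138.9823039   105.32985081]
110 41 [ 518.82005646 -138.89244263  115.15412943]
120 46 [ 518.99672308 -138.95379754  125.26070154]
130 57 [ 519.14440113 -139.02051258  135.39209913]
140 49 [ 518.65250854 -138.91080622  144.26218275]
```

Request:
arm_command([
  [[-0.8, -1.3, 0, 0, 0, 0], [-0.8, -1.3, 0, 0, 0, 0], [-0.8, -1.3, 6, 0, 0, 0], [-0.8, -1.3, 12, 0, 0, 0], [-0.8, -1.3, 18, 0, 0, 0], [-0.8, -1.3, 24, 0, 0, 0], [-0.8, -1.3, 30, 0, 0, 0], [-0.8, -1.3, 30, 0, 0, 0], [-0.8, -1.3, 30, 0, 0, 0]],
], claw=-1)

```text
clock: 7.32
eef_pos: [516.0, -139.4, 143.3]
tool_rot: [-3.141, 0.001, 0.15]
force: [0.4, 0.1, 0.1]
width: 12.9
```

Run:
```python
from h import *
from cell import get_image
im=[]
for n,(x,y,W) in(("wrist",(230,190,100)),("scene",(200,150,100))):
    d=get_image(n); np.savez(f"{n}7.npz",**{k:d[k] for k in("pixels","z_map","K","pose")})
    im.append(cv2.resize(d["pixels"][y:y+W,x:x+W,::-1],None,fx=4,fy=4,interpolation=cv2.INTER_CUBIC))
cv2.imwrite("pics/c7.png",np.hstack(im))
go([517.5,-140,200],8.6)
```

```text
pos [ 516.48 -139.51  143.93] rpy [ 1.7999e+02 -1.0000e-02  8.5900e+00] F [ 0.31 -0.56  0.45] w 13.0 t 7.4167
shift [  0.94   0.64 -56.07] turn [ 0.01 -0.01 -0.01]
```

View pics/c7.png

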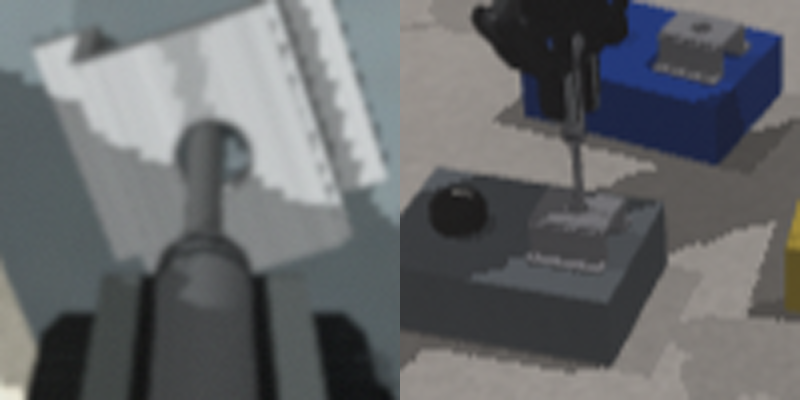

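Run:
```python
from h import *
w=load("wrist7.npz")
P=lambda x,y,ox,oy:(ox+(x+.5)/4-.5,oy+(y+.5)/4-.5)
print("eye",ray(w,P(214,155,230,190),76), "shaft axis pix pred at z76",proj(w,[516.4,-139.5,76]), "eye c",P(214,155,230,190))
c=cloud(w); q=c[215:252,274:292].reshape(-1,3)
for lo in range(50,110,6):
    k=q[(q[:,2]>=lo)&(q[:,2]<lo+6)]; print(lo,len(k),np.round(k.mean(0),1) if len(k) else '')
z=w["z_map"]; print(np.round(c[219:240:2,274:296:2,2]).astype(int))
```

```text
eye [ 518.70630074 -140.6791953    76.        ] shaft axis pix pred at z76 [280.30321013 226.48650618] eye c (283.125, 228.375)
50 13 [ 520.6 -149.7   50.3]
56 0 
62 2 [ 516.4 -138.7   66.5]
68 48 [ 518.9 -140.7   72.3]
74 265 [ 518.9 -142.4   75.3]
80 26 [ 516.4 -137.3   83.2]
86 24 [ 516.3 -137.3   89.2]
92 28 [ 516.3 -137.5   94.9]
98 33 [ 516.5 -137.5  101. ]
104 37 [ 516.4 -137.5  107.1]
[[ 75  74  76  76  75  75  75  75  75  74  76]
 [ 76  74  70  72  72  69  43  74  74  75  76]
 [ 76  50  73  76  75  73  47  47  49  75  75]
 [ 74  50  79  80  81  77  49  50  50  75  76]
 [ 50  50  82  83  84  81  49  49  49  48  75]
 [ 50  50  87  87  87  85  50  50  50  74  74]
 [ 74  49  89  91  91  89  50  49  50  75  75]
 [ 74  73  93  94  94  92  49  48  73  74  76]
 [ 75  75  96  99  99  95  72  73  75  76  76]
 [ 75  76 101 101 100  99  76  75  76  75  75]
 [ 75  75 103 105 104 102  74  75  75  75  74]]
```

Request:
arm_command([
  [[1.0, 0.5, 0, 0, 0, 0], [1.8, 0.8, 0, 0, 0, 0], [1.8, 0.8, 0, 0, 0, 0], [1.8, 0.8, 3, 0, 0, 0], [1.8, 0.8, 6, 0, 0, 0], [1.8, 0.8, 6, 0, 0, 0], [1.8, 0.8, 6, 0, 0, 0]],
], claw=-1)

```text
clock: 8.0
eef_pos: [518.0, -139.8, 137.6]
tool_rot: [-3.141, 0.001, 0.15]
force: [0.0, 0.1, -1.0]
width: 13.2
```

Run:
```python
from h import *
from cell import get_image
im=[]
for n,(x,y,W) in(("wrist",(230,190,100)),):
    d=get_image(n); np.savez(f"{n}8.npz",**{k:d[k] for k in("pixels","z_map","K","pose")})
    im.append(cv2.resize(d["pixels"][y:y+W,x:x+W,::-1],None,fx=6,fy=6,interpolation=cv2.INTER_CUBIC))
    c=cloud(d); q=c[215:252,274:296].reshape(-1,3); k=q[(q[:,2]>=82)&(q[:,2]<108)]; print(len(k),k.mean(0))
    q=c[200:260,230:330].reshape(-1,3); q=q[(q[:,2]>73)&(q[:,2]<79)]; print(cv2.minAreaRect(q[:,:2].astype(np.float32)))
cv2.imwrite("pics/c8.png",np.hstack(im))
go([517.5,-140,200],8.6)
```

```text
133 [ 518.37630078 -137.93077011   96.1597685 ]
((518.6972045898438, -141.45480346679688), (39.93905258178711, 50.57285690307617), 27.417037963867188)
pos [ 518.12 -139.89  137.73] rpy [-1.7999e+02  2.0000e-02  8.6000e+00] F [-0.39 -1.28 -0.7 ] w 12.9 t 8.05
shift [ -0.65   0.   -62.27] turn [-0.01  0.02 -0.  ]
```

View pics/c8.png

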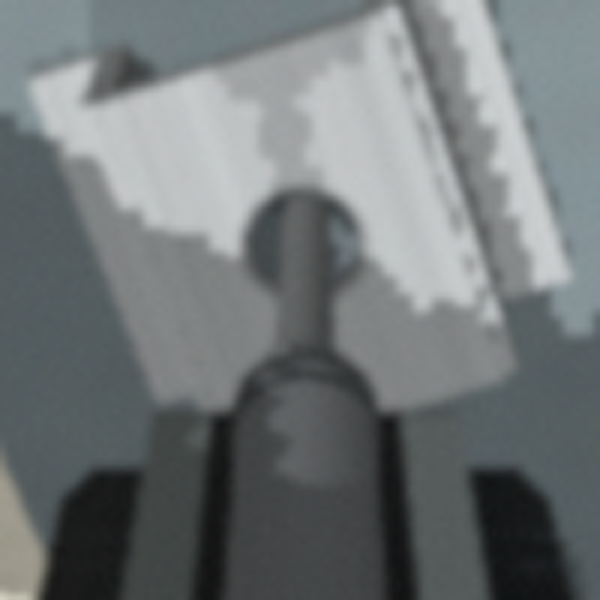

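Request:
arm_command([
  [[0, 0, 4, 0, 0, 0], [0, 0, 8, 0, 0, 0], [0, 0, 12, 0, 0, 0], [0, 0, 14, 0, 0, 0], [0, 0, 14, 0, 0, 0], [0, 0, 14, 0, 0, 0]],
], claw=-1)

```text
clock: 8.55
eef_pos: [518.1, -139.9, 123.7]
tool_rot: [-3.141, 0.0, 0.15]
force: [-0.4, -0.5, -0.4]
width: 12.6
```

Request:
arm_command([
  [[0, 0, 1, 0, 0, 0], [0, 0, 2, 0, 0, 0], [0, 0, 3, 0, 0, 0], [0, 0, 3, 0, 0, 0], [0, 0, 3, 0, 0, 0]],
], claw=-1)

```text
clock: 8.97
eef_pos: [518.5, -140.0, 121.1]
tool_rot: [3.141, -0.0, 0.15]
force: [0.0, 0.2, 2.7]
width: 12.7
```

Request:
arm_command([
  [[0, 0, 1, 0, 0, 0], [0, 0, 2, 0, 0, 0], [0, 0, 2, 0, 0, 0], [0, 0, 2, 0, 0, 0]],
], claw=-1)

```text
clock: 9.3
eef_pos: [518.5, -140.0, 119.0]
tool_rot: [3.141, -0.0, 0.15]
force: [-0.2, -0.6, 4.2]
width: 12.8
```

Request:
arm_command([
  [[0, 0, 1, 0, 0, 0], [0, 0, 1, 0, 0, 0], [0, 0, 1, 0, 0, 0], [0, 0, 1, 0, 0, 0]],
], claw=-1)

```text
clock: 9.63
eef_pos: [518.5, -140.0, 118.0]
tool_rot: [3.141, -0.0, 0.15]
force: [-0.2, 0.3, 3.7]
width: 12.8
```

Request:
arm_command([
  [[0, 0, 1, 0, 0, 0], [0, 0, 1, 0, 0, 0], [0, 0, 1, 0, 0, 0], [0, 0, 1, 0, 0, 0]],
], claw=-1)

```text
clock: 9.97
eef_pos: [518.6, -140.0, 117.5]
tool_rot: [3.141, -0.001, 0.15]
force: [-1.3, 0.4, 10.0]
width: 12.8
```

Request:
arm_command([
  [[0, 0, 0.5, 0, 0, 0], [0, 0, 0.5, 0, 0, 0], [0, 0, 0.5, 0, 0, 0], [0, 0, 0.5, 0, 0, 0], [0, 0, 0.5, 0, 0, 0], [0, 0, 0.5, 0, 0, 0]],
], claw=-1)

```text
clock: 10.47
eef_pos: [518.6, -140.1, 117.4]
tool_rot: [3.141, -0.001, 0.15]
force: [-1.6, 1.2, 12.8]
width: 12.9
```

Run:
```python
from h import *
from cell import get_image
im=[]
for n,(x,y,W) in(("wrist",(210,190,150)),("scene",(190,150,150))):
    d=get_image(n)
    im.append(cv2.resize(d["pixels"][y:y+W,x:x+W,::-1],(400,400),interpolation=cv2.INTER_CUBIC))
    cv2.imwrite(f"pics/{n}9.png",d["pixels"][:,:,::-1])
cv2.imwrite("pics/c9.png",np.hstack(im))
go([517.5,-140,200],8.6)
```

```text
pos [ 518.64 -140.12  117.41] rpy [ 1.7999e+02 -7.0000e-02  8.6000e+00] F [-1.53  0.52 13.22] w 13.0 t 10.5667
shift [ -1.01  -0.28 -82.59] turn [ 0.01 -0.07 -0.  ]
```

View pics/c9.png

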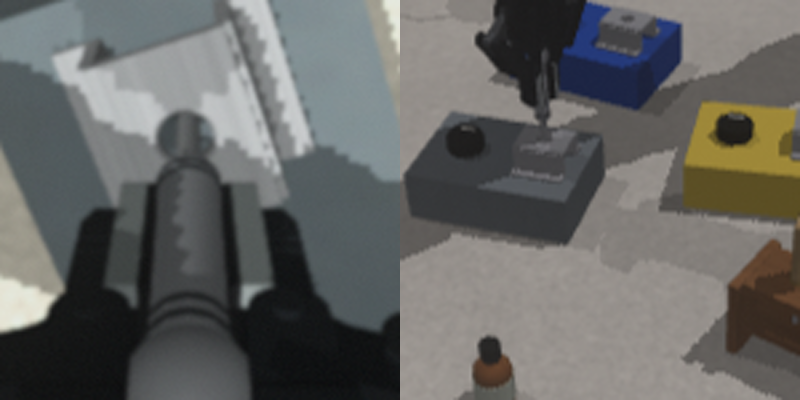

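View pics/scene9.png

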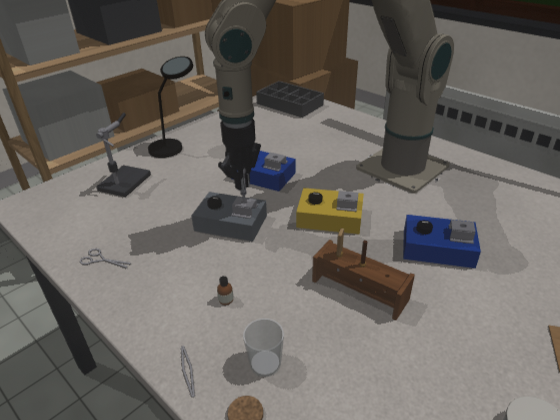

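```bash
python3 -c "
from cell import order,sensors
print(order.finish_job()); s=sensors.read_state(); print(s['force'],s['eef_pos'],s['width'])"
```

```text
the job is handed in; nothing more can be done
None
the job is handed in; nothing more can be done
```

I pulled the ball-topped hitch tool out of the rack and passed its shaft through the guard eye of the grey unit. I then pressed the reset button down to its stop and handed in at about 10.6 s, still gripping the tool and pushing.

**Button:** Contact came near the expected height. The push rose to about 4 N through the travel, then to 10 N and a steady 13 N with almost no further movement (a full press takes about 5.5 N). The tip works out to about 34 mm above the table, against 35 mm expected when fully down; that 1 mm gap is within the calibration error. Button travel itself could not be read directly.

**Fit and grip:** The shaft looked centred in the eye in the last wrist picture, and the grip held at 13 mm opening. Before insertion, the cameras disagreed by up to 3–4 mm on where the eye was, so I centred the shaft using the wrist view.

**Other objects:** In the last scene picture, the other two tools, the bottle and the cup stood where they had been. I could not take a reading after the hand-in.

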